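# Clamp a lath in the bench jig with its over-center draw latch

### The arm

A 7-joint arm with a two-finger parallel gripper is mounted at the origin on the work surface. World frame = base frame: x ahead of the robot, y to its left, z up, the work surface at z = 0. Lengths are in m, angles in rad, forces in N, time in s.
With the tool pointing down it reaches from about 0.4 to 0.85 m from the base axis. Payload 10.4 kg.
Tool frame: the origin (TCP) lies on the mounting face of the last link; the fingertips stand 173 mm ahead of it and the grasp point (between the pads) lies 155 mm ahead of it (manip.tip_extent is the distance from the TCP to the fingertips, in m); z points along the fingers, y is the line along which they close (so a half turn about z gives the same grasp; the last joint's range is limited). The gripper opens to 85 mm and grips with 20 to 120 N. Pads are 22 mm wide; open, the fingers measure 114 mm over their backs; the gripper's body (76 mm by 85 mm) begins 54 mm behind the grasp point. The pads swing forward as they close: fully open they stand 13 mm farther back than shut.
Start: joints at [-1.311, 0.332, -0.065, 1.46, 0.022, 1.35, -0.088], TCP at [0.174, 0.6, 0.405] pointing down, gripper open.
Joint ranges: [-2.6, 2.6], [-0.5, 2.12], [-1.47, 1.34], [0.16, 2.42], [-1.27, 4.41], [0.06, 2.06], [-2.6, 2.6]. Speed limits (rad/s): [2.22, 2.22, 2.79, 2.79, 3.14, 3.14, 3.14].

### API

Orientations are given as a unit quaternion [x, y, z, w].
In Python, from workcell import manip gives the robot as it stands.
- The arm moves only by the tool move_arm, never from a script. Its argument "plan" is one flat list of numbers, 7 for each row, row after row: the turn, a rotation vector about the tool's x, y, z in rad, then the shift along the tool's x, y, z in m, then the finger opening in m, from 0 to 0.0854. In form: [ax, ay, az, dx, dy, dz, gripper, ax, ay, az, dx, dy, dz, gripper, ...]. A call has 1 to 12 rows; each row is the pose to reach, as a shift and turn from the pose commanded when the call began, along the tool's axes at that moment; what a row does not reach only later rows make up. A row lasts 1/8 s, in which the tool goes at most 62.5 mm and 10.7 degrees, less where a joint would pass 70% of its speed; a pose out of reach is approached as far as the arm can. A call with a gripper value outside its range is refused whole. The fingers move at their own pace and stop on an object; "squeeze" is the grip in N (left out, the last holds). Time passes only in rows, so rows that repeat a pose let the fingers close. It gives the time, the measured TCP pose, the force, the opening and the grip force at its end, in the units of the state.
- manip.get_obs(): the state, without advancing time (a new reading comes with each control period).
- manip.camera(name): name is "scene" or "top"; returns a dict with "color" (400x640x3 uint8, red, green, blue), "fx", "fy", "cx", "cy" (pixels), "cam_to_world" (4x4, takes a point from camera to world coordinates). Camera axes: x right, y down, z forward; pixel columns grow to the right and rows downward; lengths in m; the calibration is good to about 2 mm. A picture is of the moment at which its call begins. There is no depth.
- manip.hand_in(): hands the job in; it is judged then, once.
Trained networks look in a picture, given as the dict that the camera call returned (one of the last four; its "shot" number tells which), for a name from the list of things; names that differ only in an ending like _2 or _b are one class to them, and where a whole thing is asked for, a point or a joint stands for the part that bears it (a point fixed in the world has none). Each returns a list of dicts, best first, with "conf" (0 to 1); they miss things now and then, are a little off and sometimes report something else, mostly with a low value. They report only what shows in the picture. A call takes as long as a camera call. They do not tell look-alikes from the thing itself.
- manip.look_for(picture, label): "position" ([x, y, z] in m, in the coordinates of the camera as it stood for that picture, good to about 4 mm: the middle of the surface that is visible of it).
- manip.silhouettes(picture, label): "pixels" (400x640 bool, what is visible of it).
- manip.tip_of(picture, label): "position" ([x, y, z] in m, in the coordinates of the camera as it stood for that picture, good to about 4 mm: a listed point, or the origin of a listed thing).
The state is a dict: "clock": time; "joint_pos": joint angles; "joint_velocities": joint speeds; "tau": joint torques, N m; "position": TCP position; "ee_rot": TCP orientation; "ft_force": force on the tool from outside, world axes, zero at the start; "torque": the same for the moment, N m; "grip_width": opening from 0.0 (shut) to 1.0 (fully open); "grasp_force": force on a finger pad.
Only numpy, scipy, OpenCV 4.12 (cv2) and the standard library are available. Lean on these libraries where they do the work, as an engineer would, in place of code of your own. Each camera call takes 0.05 s, during which the arm holds its last target. There are 200 camera calls.

### The job

Clamp the loose lath in the bench jig with the jig's draw latch: while the lever is still thrown open, lift the latch's wire loop over the keeper and draw it in under the keeper's nose, then let go of it and swing the lever over past its dead center and press it down until it rests on the stop screw. Work by feel and gently: do not ram the loop onto the jaw or force the lever against its stop, leave the lath lying in its place between jaw and fence, and do not disturb the other things on the bench.

Things in the scene. Friction and masses are not known exactly. Their poses are not given: they have to be found in the camera images.
- jig: plywood board 320 x 140 x 18 mm, fixed on the bench, carrying the latch. Origin under its centre; x along its length from sliding jaw (-x) to lever (+x), z up. Along x: jaw, lath, fixed wooden fence (x 10 to 70 mm, top 46 mm above the bench) with the lever's pivot between cheeks (29 mm over both, tops 73 mm above the bench), stop screw. The latch works in the plane y = 0
- jaw: wooden jaw block 55 (x) x 70 x 26 mm high, slides along the jig's x (2 N friction); starts 2 to 8 mm too far back, the latch draws it to +x. Origin: bottom middle of the face towards the lath; block spans x -55 to 0. On its flat top stands the steel keeper, 14 mm wide: post x -13 to -5, top 40 mm above the origin, with a nose 6 mm thick overhanging to x -22, its mouth 8 mm high, open to -x
- keeper_seat (a point): on the jaw: where the bar's axis lies when hooked: against the post, under the nose, bar on the jaw's top (44 mm above the bench; this point 47 mm). The nose ends 6 mm towards -x from here, so the 6 mm bar must come down on the flat jaw top at least 9 mm towards -x of here (39 mm of top are free) and then slide in. Axes are the jig's
- loop_bar (a point): middle of the wire loop's crossbar: round steel bar 6 mm thick, 50 mm long across the jig, between side legs 44 mm apart that run 104 mm back to the loop's pin. The bar is sprung: it gives away from the pin by up to 12 mm at 28 N per mm. Axes of the loop: x from bar to pin, y across, z square to both (up when the loop lies level)
- tab (a point): grip point on the loop's flat steel finger tab: 16 mm wide (y), 8 mm thick (x), 36 mm tall, square to the loop, on a bent neck 20 mm beyond the bar (loop's -x). The point is 36 mm along the loop's z from the bar, 12 mm below the tab's top. Pinch it across its width; the loop turns between the fingers. The loop starts raised 0.3 to 0.65 rad above level, the tab leaning towards the lever
- bail: the moving end of the loop (bar, legs, tab) as one part; origin at the loop's pin, axes as at loop_bar
- loop_pin (a point): pin on which the loop turns, on the lever, 20 mm from its pivot towards its end. The hinge is stiff (0.07 N m): the loop stays where it is left and is carried along when the lever turns, so unless the bar is under the nose it lifts off as the lever swings over
- lever_pivot (a point): the lever's hinge (along the jig's y) at the jig's x = 42 mm, 62 mm above the bench; its x axis points to the lever's end. Friction 0.2 N m: the lever stays where it is left; moving the loop with about 10 N turns it too. With bar seated and jaw closed, dead center is passed with the lever 10 degrees above level on the +x side; until then the moving handle resists with up to 5 to 10 N and springs back some way if let go
- lever_end (a point): end of the lever, 106 mm from the pivot; the last 43 mm are a black plastic grip 24 mm wide and 16 mm thick, before that a steel bar 16 mm wide, 12 mm thick. It starts open, 112 to 123 degrees up from the jig's +x (just past upright, leaning to the jaw), and closes by swinging over to +x and down to about level (-4 to +5 degrees)
- lever_foot (a point): point on the underside of the lever's steel bar, 55 mm from the pivot, that comes to rest on the stop screw
- stop_top (a point): middle of the top of the stop screw's head, 16 mm across, at the jig's x = 97 mm; its height differs from start to start, 54 to 60 mm above the bench. A rigid stop: past dead center the lever goes on down with 0 to 3 N, but may stay short of the stop if let go too soon
- lever: the lever (with the loop that hangs on it); origin on its pivot, axes as at lever_pivot
- stop: the stop screw; origin at the middle of its head's top
- lath: loose pine lath 40 (x) x 200 (y) x 20 mm, lying across the jig between jaw and fence with 2 to 8 mm of play along the jig's x; origin under its centre
- saw: coping saw lying on the bench, bystander; origin at the bench, 50 mm beyond the butt of its wooden handle
- rasp: rasp with wooden handle, bystander; origin at the bench near its middle
- bottle: green glass bottle 60 mm across, 170 mm tall, bystander; origin under its centre
- offcut: wooden offcut 90 x 45 x 35 mm, bystander; origin under its centre
Mind the look-alikes: they are no part of the job. Leave any yellow look-alike of the lath alone.

How it is judged:
By the outcome, as a careful person would: the job done as asked, in the order asked, and still so for the second after the job is handed in, with the robot touching nothing.
It also fails if it takes over 64 s, if anything falls off the work surface, if the arm or the gripper's body presses on something with over 40 N, if the wrist force passes 120 N, or if a joint passes its speed limit or range.

## Working session

There is one attempt and no reset: what is moved stays moved. The work goes in short steps, Python scripts to look and compute and a tool call to move; the robot and the scene stay as the last step left them, time stands still between calls to the robot, and variables do not carry over. Pictures are saved under pics/ and viewed, at most 10 in all, crops included, and the job is handed in when it is done.

Besides the shell and the picture viewer there is one more tool, called after "Request:" in YAML: its name, and indented under it one key for each argument. move_arm: Moves the arm, as the interface text tells. Its arguments: {"type":"object","properties":{"plan":{"type":"array","items":{"type":"number"}},"squeeze":{"type":"number"}},"required":["plan"]}

```bash
ls; mkdir -p pics; cat > h.py <<'E'
import numpy as np, cv2
from workcell import manip
from scipy.spatial.transform import Rotation as R
def snap(n,f=None):
    p=manip.camera(n)
    if f: cv2.imwrite('pics/'+f,p['color'][:,:,::-1])
    return p
def tw(p,v): 
    T=np.array(p['cam_to_world']); return T[:3,:3]@np.array(v)+T[:3,3]
E
python3 - <<'E'
from h import *
o=manip.get_obs(); print(o)
for n in('scene','top'):
    p=snap(n,n+'0.png'); print(n,np.round(p['cam_to_world'],3).tolist(),p['fx'],p['cx'],p['cy'])
    for l in ['jig','jaw','keeper_seat','loop_bar','tab','loop_pin','lever_pivot','lever_end','lever_foot','stop_top','lath','saw','rasp','bottle','offcut']:
        print(l,[(np.round(tw(p,d['position']),4).tolist(),round(d['conf'],2)) for d in manip.tip_of(p,l)[:3]])
E
```

```text
pics
{'clock': 0.0, 'joint_pos': array([-1.31057681,  0.33288626, -0.06469775,  1.46091352,  0.02160746,
        1.34989131, -0.08851316]), 'joint_velocities': array([-4.26312574e-05,  8.47858135e-05, -1.73612833e-03,  2.97384754e-04,
       -9.83945248e-04, -6.98860359e-04, -1.12400774e-03]), 'tau': array([ 2.38520588e-04, -6.25443077e+01,  4.97620110e-02, -3.91622257e+01,
        1.64012419e-02,  9.57601180e-03,  2.33903376e-05]), 'position': array([0.17437838, 0.60005837, 0.40392004]), 'ee_rot': array([ 1.40935565e-01,  9.90018522e-01, -6.98475353e-04, -6.33148165e-05]), 'ft_force': array([-0.37354082, -0.361155  ,  0.14435573]), 'torque': array([ 0.04226049,  0.01554255, -0.01213913]), 'grasp_force': 0.0, 'grip_width': 0.9957536011031793}
scene [[0.697, 0.368, -0.615, 1.244], [0.717, -0.359, 0.598, -0.705], [-0.001, -0.858, -0.514, 0.726], [0.0, 0.0, 0.0, 1.0]] 392.06046063577145 321.03324652941797 202.82303022542547
jig [([0.5388, 0.0067, 0.0011], 0.85)]
jaw [([0.537, -0.0239, 0.0165], 0.8), ([0.4938, -0.3901, 0.0003], 0.62), ([0.5426, 0.053, 0.0655], 0.49)]
keeper_seat [([0.541
[... 998 characters left out ...]
57, -0.0517, 0.1269], 0.62)]
tab [([0.5409, -0.0539, 0.161], 0.72)]
loop_pin [([0.5455, 0.0403, 0.0806], 0.58), ([0.5452, 0.0063, 0.0004], 0.34)]
lever_pivot [([0.547, 0.0534, 0.0612], 0.89), ([0.4913, -0.3903, -0.0008], 0.21), ([0.5535, 0.108, 0.0573], 0.19)]
lever_end [([0.5403, 0.0048, 0.1595], 0.78)]
lever_foot [([0.5432, 0.03, 0.1169], 0.77)]
stop_top [([0.5517, 0.106, 0.0536], 0.43)]
lath [([0.5213, 0.0014, 0.0157], 0.97), ([0.2599, 0.4496, 0.001], 0.77)]
saw [([0.4518, 0.3854, 0.0006], 0.94)]
rasp [([0.4945, -0.3899, -0.0056], 0.7)]
bottle [([0.7183, -0.3776, 0.0016], 0.83)]
offcut [([0.7104, 0.3512, 0.0023], 0.94), ([0.5388, -0.0545, 0.1633], 0.61), ([0.5427, 0.0085, -0.0018], 0.24)]
```

```bash
python3 - <<'E'
import cv2
a=cv2.imread('pics/scene0.png');b=cv2.imread('pics/top0.png')
cv2.imwrite('pics/v1.png',cv2.resize(a[60:300,160:480],None,fx=2.5,fy=2.5,interpolation=3))
cv2.imwrite('pics/v2.png',b)
E
```

```text
(no output)
```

View pics/v1.png

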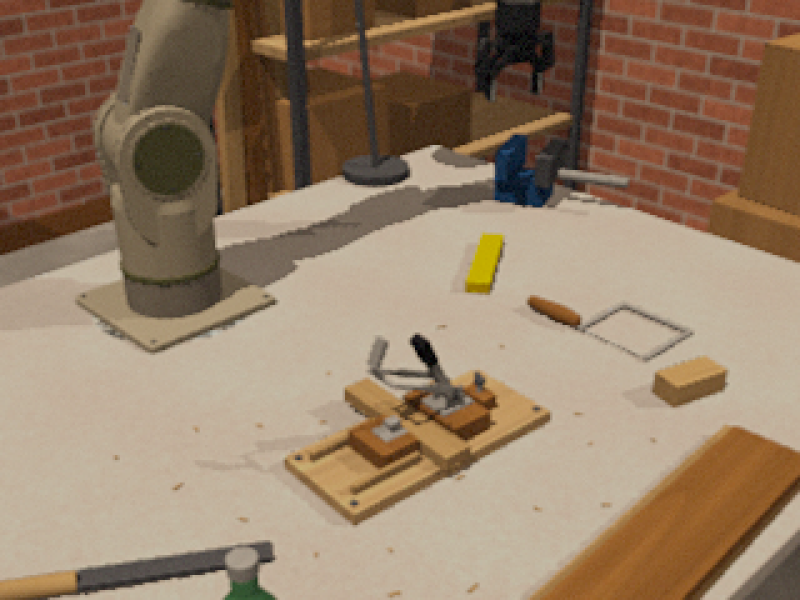

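View pics/v2.png

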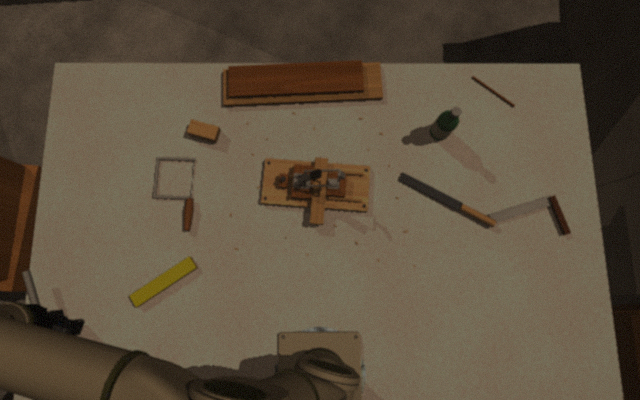

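Scene crop: the raised tab is at about (377,355), the black lever grip at (425,350), and the jaw with its keeper at (385,435). Top view: the jig is centred at (315,185) and the yellow look-alike is at (163,282), well clear. Next I'll fit the jig model to several looks.

```bash
cat >> h.py <<'E'
from scipy.optimize import least_squares
# params: jx,jy,yaw,seatx,lever angle,loop angle(a>0 raised),stop z
def model(q):
    jx,jy,yaw,sx,th,a,sz=q
    c,s=np.cos,np.sin
    piv=np.array([.042,.062]);u=np.array([c(th),s(th)])
    pin=piv+.02*u;bar=pin+.104*np.array([-c(a),s(a)])
    tab=bar+.02*np.array([-c(a),s(a)])+.036*np.array([s(a),c(a)])
    foot=piv+.055*u+.006*np.array([s(th),-c(th)])
    P=dict(jig=(0,0),keeper_seat=(sx,.047),jaw=(sx+.016,.018),lever_pivot=piv,lever_end=piv+.106*u,lever_foot=foot,
      loop_pin=pin,loop_bar=bar,tab=tab,stop_top=(.097,sz))
    return {k:np.array([jx+v[0]*c(yaw),jy+v[0]*s(yaw),v[1]]) for k,v in P.items()}
def collect(n=2,cams=('scene','top')):
    D=[];Q=model([.54,.006,1.49,-.048,2.03,.45,.057])
    for _ in range(n):
        for cm in cams:
            p=snap(cm)
            for l in Q:
                for d in manip.tip_of(p,l)[:1]:
                    if d['conf']>.35: D.append((cm,l,tw(p,d['position']),d['conf']))
    return D
def fit(D,q0,free=range(7)):
    free=list(free);q0=np.array(q0,float)
    def full(x): q=q0.copy();q[free]=x;return q
    f=lambda x:np.concatenate([(model(full(x))[l]-w)/.003 for _,l,w,_ in D])
    r=least_squares(f,q0[free],loss='cauchy',x_scale=.01);return full(r.x)
E
python3 - <<'E'
from h import *
D=collect(3); q=fit(D,[.54,.006,1.49,-.048,2.03,.45,.057]); print(np.round(q,4).tolist())
M=model(q)
for k in M: print(k,np.round(M[k],4),[ (c[0],np.round(1000*(w-M[k]),0).astype(int).tolist()) for c,l,w,_ in D if l==k])
E
```

```text
[0.5418, 0.0088, 1.5076, -0.049, 2.0459, 0.4346, 0.0583]
jig [0.5418 0.0088 0.    ] [('s', [0, 2, 2]), ('t', [3, 3, 0]), ('s', [-6, -1, 2]), ('t', [-4, -1, -3]), ('s', [-2, 2, -1]), ('t', [-1, -4, -3])]
keeper_seat [ 0.5387 -0.0401  0.047 ] [('s', [0, -1, -2]), ('t', [-2, 2, 1]), ('s', [-1, -1, 0]), ('t', [-6, 2, 0]), ('s', [3, -2, -2]), ('t', [-2, 1, -1])]
jaw [ 0.5397 -0.0242  0.018 ] [('s', [-1, -1, -3]), ('t', [0, 1, 0]), ('s', [2, 1, -4]), ('t', [11, 130, 38]), ('s', [1, -2, 1]), ('t', [-1, 0, -2])]
lever_pivot [0.5445 0.0507 0.062 ] [('s', [-2, -1, 3]), ('t', [6, 1, 0]), ('s', [-2, 3, 2]), ('t', [5, 3, -1]), ('s', [-3, 0, 5]), ('t', [5, 4, -2])]
lever_end [0.5414 0.0023 0.1563] [('s', [-2, -3, -1]), ('t', [1, 1, 3]), ('s', [-1, 0, -1]), ('t', [-2, 1, 4]), ('s', [2, -3, -1]), ('t', [1, 1, 4])]
lever_foot [0.5432 0.0309 0.1137] [('s', [6, -5, 0]), ('t', [-2, -1, 2]), ('t', [-2, 1, 1]), ('t', [-2, 0, 5])]
loop_pin [0.5439 0.0415 0.0798] [('s', [-1, 3, -2]), ('t', [-2, 2, 1]), ('s', [-1, -2, 0]), ('t', [-2, -1, 2]), ('s', [1, 0, -2]), ('t', [-1, -3, 0])]
loop_bar [ 0.5379 -0.0526  0.1236] [('s', [1, -1, -3]), ('t', [0, 1, 1]), ('s', [5, 2, -3]), ('t', [1, 2, 0]), ('s', [2, -2, 0]), ('t', [3, -1, 2])]
tab [ 0.5378 -0.0556  0.1647] [('s', [-1, -3, 2]), ('t', [1, 1, -3]), ('s', [-1, -2, 4]), ('t', [3, 2, 0]), ('s', [6, 111, -95]), ('t', [1, 1, -3])]
stop_top [0.548  0.1056 0.0583] [('s', [3, -1, 2]), ('t', [8, -2, -3]), ('s', [1, -2, 3]), ('t', [4, -1, -2]), ('s', [0, -1, 2]), ('t', [4, 2, -3])]
```

```bash
cat >> h.py <<'E'
YAW=1.505
def Rt(tilt=0.): # tool z down, y along jig -y ; tilt>0: tool z leans towards jig +x
    jx=np.array([np.cos(YAW),np.sin(YAW),0]);y=np.array([np.sin(YAW),-np.cos(YAW),0])
    z=-np.array([0,0,1])*np.cos(tilt)+jx*np.sin(tilt); x=np.cross(y,z)
    return np.c_[x,y,z]
def row(g,tilt=0.,tip=.155):
    o=manip.get_obs(); R0=R.from_quat(o['ee_rot']).as_matrix(); Rg=Rt(tilt)
    t=np.array(g)-tip*Rg[:,2]
    return np.round(np.r_[R.from_matrix(R0.T@Rg).as_rotvec(),R0.T@(t-o['position'])],4).tolist()
def st():
    o=manip.get_obs();Rm=R.from_quat(o['ee_rot']).as_matrix()
    print('t',o['clock'],'grasp pt',np.round(o['position']+.155*Rm[:,2],4),'F',np.round(o['ft_force'],1),'w',round(o['grip_width']*85.4,1),'gf',o['grasp_force'])
E
python3 - <<'E'
from h import *
print(Rt()); print(row([.5383,-.0556,.235]))
E
```

```text
[[ 0.06574886  0.9978362   0.        ]
 [ 0.9978362  -0.06574886  0.        ]
 [ 0.          0.         -1.        ]]
[0.0001, -0.0001, 1.3538, -0.5324, -0.5282, 0.0147]
```

Request:
move_arm:
  plan: [0,0,0.15,-0.044,-0.044,0.001,0.06,0,0,0.3,-0.088,-0.088,0.002,0.06,0,0,0.45,-0.13,-0.13,0.004,0.06,0,0,0.6,-0.175,-0.175,0.005,0.06,0,0,0.75,-0.22,-0.22,0.007,0.06,0,0,0.9,-0.266,-0.264,0.008,0.06,0,0,1.05,-0.31,-0.308,0.009,0.06,0,0,1.2,-0.354,-0.352,0.01,0.06,0,0,1.354,-0.4,-0.396,0.012,0.06,0,0,1.354,-0.444,-0.44,0.013,0.06,0,0,1.354,-0.488,-0.484,0.014,0.06,0,0,1.354,-0.5324,-0.5282,0.0147,0.06]
  squeeze: 25

```text
clock: 6.4
position: [0.5371, -0.054, 0.3905]
ee_rot: [0.73, 0.684, 0.001, 0.0]
ft_force: [0.0, -0.0, 0.3]
grip_width: 0.702
grasp_force: 0.0
```

```bash
python3 - <<'E'
from h import *
st(); print(row([.5383,-.0556,.165]))
E
```

```text
t 6.4 grasp pt [ 0.5373 -0.0539  0.2355] F [ 0.  -0.   0.3] w 60.0 gf 0.0
[0.0012, -0.0007, 0.0005, -0.0015, 0.0012, 0.0705]
```

Request:
move_arm:
  plan: [0,0,0,-0.0015,0.001,0.035,0.05,0,0,0,-0.0015,0.001,0.06,0.05,0,0,0,-0.0015,0.001,0.07,0.05,0,0,0,-0.0015,0.001,0.07,0.025,0,0,0,-0.0015,0.001,0.07,0.02,0,0,0,-0.0015,0.001,0.07,0.01,0,0,0,-0.0015,0.001,0.07,0.01]
  squeeze: 25

```text
clock: 7.28
position: [0.5376, -0.0541, 0.3208]
ee_rot: [0.73, 0.683, 0.001, 0.001]
ft_force: [1.0, -1.5, 2.2]
grip_width: 0.178
grasp_force: 27.0
```

```bash
python3 - <<'E'
from h import *
st()
a=snap('scene')['color'];b=snap('top')['color']
f=lambda im,r,c:cv2.resize(im[r:r+100,c:c+130],None,fx=4,fy=4,interpolation=3)[:,:,::-1]
cv2.imwrite('pics/v3.png',cv2.resize(np.vstack([f(a,165,270),f(b,135,250)]),None,fx=.75,fy=.75))
E
```

```text
t 7.275 grasp pt [ 0.5379 -0.054   0.1658] F [ 1.  -1.5  2.2] w 15.2 gf 26.988902986049652
```

View pics/v3.png

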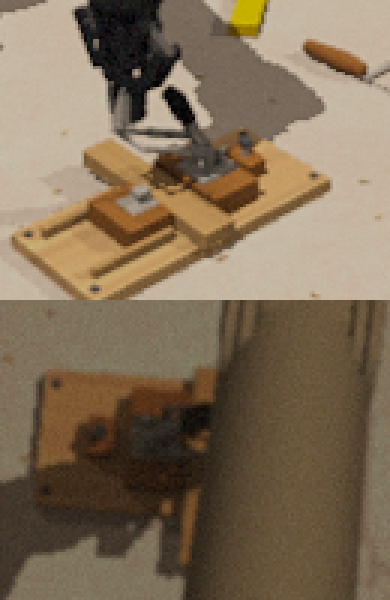

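Request:
move_arm:
  plan: [0,0,0,-0.005,0,0.006,0.01,0,0,0,-0.0107,0,0.0139,0.01,0,0,0,-0.0157,0,0.022,0.01,0,0,0,-0.02,0,0.0308,0.01,0,0,0,-0.0238,0,0.0398,0.01,0,0,0,-0.0268,0,0.0489,0.01,0,0,0,-0.0291,0,0.0583,0.01,0,0,0,-0.0308,0,0.0678,0.01,0,0,0,-0.0315,0,0.0745,0.01,0,0,0,-0.0318,0,0.08,0.01,0,0,0,-0.0318,0,0.08,0.01]

```text
clock: 8.75
position: [0.5352, -0.0855, 0.2396]
ee_rot: [0.73, 0.683, -0.0, -0.0]
ft_force: [2.2, -0.4, 0.9]
grip_width: 0.182
grasp_force: 26.9
```

```bash
python3 - <<'E'
from h import *
st()
p=snap('scene')
for l in ['keeper_seat','loop_bar','tab','loop_pin','lever_end','jaw','lath']:
    print(l,[(np.round(tw(p,d['position']),4).tolist(),round(d['conf'],2)) for d in manip.tip_of(p,l)[:2]])
a=p['color']
cv2.imwrite('pics/v4.png',cv2.resize(a[140:260,250:400],None,fx=4,fy=4,interpolation=3)[:,:,::-1])
E
```

```text
t 8.75 grasp pt [ 0.5351 -0.0856  0.0846] F [ 2.2 -0.4  0.9] w 15.6 gf 26.921773552894592
keeper_seat [([0.543, -0.0438, 0.0457], 0.7), ([0.5417, -0.0577, 0.0499], 0.38)]
loop_bar [([0.541, -0.059, 0.0508], 0.53)]
tab [([0.5338, -0.0861, 0.085], 0.55), ([0.5433, 0.0473, 0.0815], 0.31)]
loop_pin [([0.5425, 0.0437, 0.0776], 0.48), ([0.5471, 0.0281, 0.1142], 0.42)]
lever_end [([0.5404, -0.0013, 0.1579], 0.9)]
jaw [([0.5393, -0.0257, 0.0168], 0.81)]
lath [([0.5169, -0.0003, 0.0234], 0.69), ([0.257, 0.4489, 0.002], 0.53)]
```

View pics/v4.png

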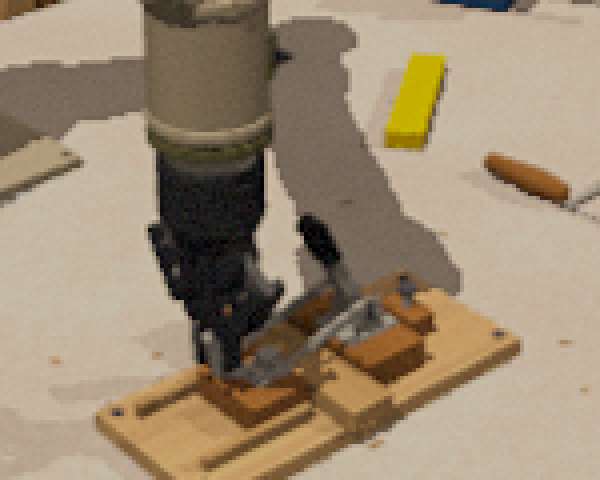

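Request:
move_arm:
  plan: [0,0,0,0,0,0.002,0.01,0,0,0,0,0,0.004,0.01,0,0,0,0,0,0.006,0.01,0,0,0,0,0,0.006,0.01]

```text
clock: 9.65
position: [0.5352, -0.0856, 0.2339]
ee_rot: [0.73, 0.683, -0.0, -0.0]
ft_force: [2.4, -0.7, 1.5]
grip_width: 0.182
grasp_force: 27.0
```

Request:
move_arm:
  plan: [0,0,0,0,0,0.001,0.01,0,0,0,0,0,0.0015,0.01,0,0,0,0,0,0.0015,0.01]

```text
clock: 10.02
position: [0.5352, -0.0856, 0.2325]
ee_rot: [0.73, 0.683, 0.0, -0.0]
ft_force: [1.3, -1.8, 1.5]
grip_width: 0.183
grasp_force: 27.1
```

Request:
move_arm:
  plan: [0,0,0,0,0,0.001,0.01,0,0,0,0,0,0.0015,0.01,0,0,0,0,0,0.0015,0.01]

```text
clock: 10.4
position: [0.5354, -0.0857, 0.2316]
ee_rot: [0.73, 0.683, 0.0, -0.0]
ft_force: [-1.5, -0.7, 9.9]
grip_width: 0.179
grasp_force: 28.1
```

Request:
move_arm:
  plan: [0,0,0,0,0,-0.0006,0.01,0,0,0,0.002,0,-0.0006,0.01,0,0,0,0.004,0,-0.0006,0.01,0,0,0,0.006,0,-0.0006,0.01,0,0,0,0.008,0,-0.0006,0.01,0,0,0,0.008,0,-0.0006,0.01]
  squeeze: 35

```text
clock: 11.15
position: [0.5353, -0.0814, 0.2317]
ee_rot: [0.731, 0.682, -0.002, 0.002]
ft_force: [-0.2, -16.3, 3.2]
grip_width: 0.177
grasp_force: 34.2
```

```bash
python3 - <<'E'
from h import *
st()
p=snap('scene')
for l in ['keeper_seat','loop_bar','tab','loop_pin','lever_end','jaw','lath']:
    print(l,[(np.round(tw(p,d['position']),4).tolist(),round(d['conf'],2)) for d in manip.tip_of(p,l)[:2]])
E
```

```text
t 11.15 grasp pt [ 0.5353 -0.0821  0.0767] F [ -0.2 -16.3   3.2] w 15.1 gf 34.179856181144714
keeper_seat [([0.5407, -0.0422, 0.0429], 0.66)]
loop_bar [([0.5374, -0.051, 0.0454], 0.51), ([0.5403, -0.0266, 0.012], 0.51)]
tab [([0.4918, -0.3881, -0.0001], 0.68), ([0.5324, -0.087, 0.08], 0.64)]
loop_pin [([0.5434, 0.0443, 0.0785], 0.62)]
lever_end [([0.5427, 0.0158, 0.1586], 0.74), ([0.5419, -0.0521, 0.0462], 0.42)]
jaw [([0.5373, -0.0246, 0.0133], 0.5)]
lath [([0.52, 0.0027, 0.0202], 0.87), ([0.2577, 0.4467, 0.0021], 0.62)]
```

Request:
move_arm:
  plan: [0,0,0,0.0015,0,0,0.01,0,0,0,0.003,0,0,0.01,0,0,0,0.0045,0,0,0.01,0,0,0,0.006,0,0,0.01,0,0,0,0.006,0,0,0.01]

```text
clock: 12.18
position: [0.5358, -0.0747, 0.2316]
ee_rot: [0.731, 0.682, -0.001, 0.001]
ft_force: [0.9, -13.7, 2.9]
grip_width: 0.182
grasp_force: 34.2
```

```bash
python3 - <<'E'
from h import *
st()
p=snap('scene')
for l in ['keeper_seat','loop_bar','tab','lever_end','jaw','lath']:
    print(l,[(np.round(tw(p,d['position']),4).tolist(),round(d['conf'],2)) for d in manip.tip_of(p,l)[:2]])
E
```

```text
t 12.175 grasp pt [ 0.5358 -0.0753  0.0766] F [  0.9 -13.7   2.9] w 15.5 gf 34.154319763183594
keeper_seat [([0.54, -0.0431, 0.0433], 0.72), ([0.5515, 0.1009, 0.0601], 0.45)]
loop_bar [([0.5424, -0.0451, 0.0452], 0.38)]
tab [([0.5344, -0.0823, 0.0793], 0.58), ([0.5448, 0.0493, 0.1667], 0.36)]
lever_end [([0.5463, 0.0493, 0.1681], 0.59)]
jaw [([0.5377, -0.0238, 0.0158], 0.71)]
lath [([0.2561, 0.4484, 0.0019], 0.75), ([0.7121, -0.3768, 0.0018], 0.74)]
```

Request:
move_arm:
  plan: [0,0,0,0.0015,0,0,0.01,0,0,0,0.003,0,0,0.01,0,0,0,0.0045,0,0,0.01,0,0,0,0.0055,0,0,0.01,0,0,0,0.0055,0,0,0.01]

```text
clock: 13.15
position: [0.5361, -0.0692, 0.2316]
ee_rot: [0.731, 0.682, -0.001, 0.002]
ft_force: [0.6, -13.5, 2.1]
grip_width: 0.177
grasp_force: 34.2
```

```bash
python3 - <<'E'
from h import *
st()
p=snap('scene')
for l in ['keeper_seat','loop_bar','tab','lever_end','jaw','lath']:
    print(l,[(np.round(tw(p,d['position']),4).tolist(),round(d['conf'],2)) for d in manip.tip_of(p,l)[:2]])
E
```

```text
t 13.15 grasp pt [ 0.5361 -0.0699  0.0766] F [  0.6 -13.5   2.1] w 15.1 gf 34.153098464012146
keeper_seat [([0.5479, 0.0791, 0.1642], 0.68), ([0.7119, -0.3745, 0.0009], 0.65)]
loop_bar [([0.4914, -0.3882, -0.0051], 0.48), ([0.541, -0.0394, 0.0456], 0.42)]
tab [([0.5332, -0.0724, 0.0761], 0.57)]
lever_end [([0.5464, 0.0782, 0.1623], 0.8)]
jaw [([0.5398, -0.0259, 0.0155], 0.55)]
lath [([0.517, 0.0018, 0.0199], 0.79), ([0.2606, 0.4504, 0.0018], 0.66)]
```

Request:
move_arm:
  plan: [0,0,0,0.001,0,0,0.01,0,0,0,0.002,0,0,0.01,0,0,0,0.003,0,0,0.01,0,0,0,0.0035,0,0,0.01,0,0,0,0.0035,0,0,0.01]

```text
clock: 14.12
position: [0.5363, -0.0664, 0.2317]
ee_rot: [0.731, 0.682, -0.002, 0.002]
ft_force: [0.6, -15.6, 2.8]
grip_width: 0.18
grasp_force: 34.2
```

```bash
python3 - <<'E'
from h import *
st()
p=snap('scene')
for l in ['keeper_seat','loop_bar','tab','lever_end','jaw','lath']:
    print(l,[(np.round(tw(p,d['position']),4).tolist(),round(d['conf'],2)) for d in manip.tip_of(p,l)[:2]])
cv2.imwrite('pics/v5.png',cv2.resize(p['color'][190:250,290:370],None,fx=8,fy=8,interpolation=3)[:,:,::-1])
E
```

```text
t 14.125 grasp pt [ 0.5363 -0.0672  0.0767] F [  0.6 -15.6   2.8] w 15.4 gf 34.218106269836426
keeper_seat [([0.5416, -0.0424, 0.0464], 0.86), ([0.5438, 0.0608, 0.0796], 0.51)]
loop_bar [([0.542, -0.038, 0.0486], 0.44)]
tab [([0.5349, -0.0716, 0.0761], 0.53)]
lever_end [([0.5476, 0.0937, 0.1579], 0.98), ([0.5388, -0.0244, 0.0156], 0.34)]
jaw [([0.5376, -0.0221, 0.017], 0.67)]
lath [([0.5213, 0.001, 0.019], 0.56), ([0.2585, 0.4452, -0.0014], 0.48)]
```

View pics/v5.png

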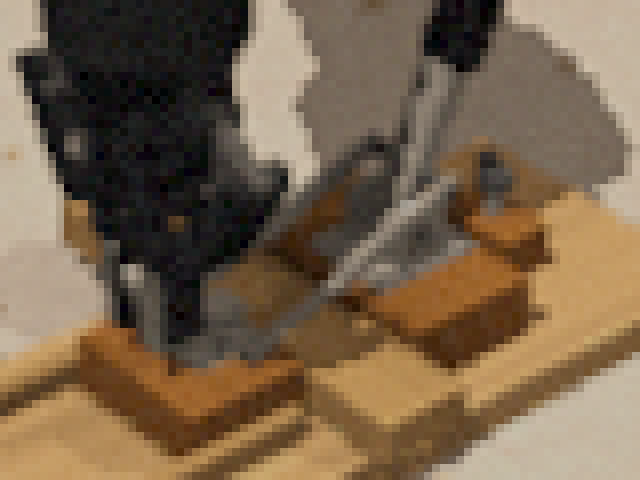

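Request:
move_arm:
  plan: [0,0,0,0.001,0,0,0.01,0,0,0,0.002,0,0,0.01,0,0,0,0.002,0,0,0.01]

```text
clock: 14.85
position: [0.5364, -0.0649, 0.2318]
ee_rot: [0.731, 0.682, -0.002, 0.002]
ft_force: [0.2, -17.2, 3.8]
grip_width: 0.175
grasp_force: 34.4
```

Request:
move_arm:
  plan: [0,0,0,-0.0015,0,0,0.01,0,0,0,-0.003,0,0,0.01,0,0,0,-0.003,0,0,0.01]

```text
clock: 15.22
position: [0.5365, -0.0655, 0.2318]
ee_rot: [0.731, 0.683, -0.001, 0.001]
ft_force: [1.3, -8.6, 5.5]
grip_width: 0.18
grasp_force: 34.5
```

Request:
move_arm:
  plan: [0,0,0,-0.001,0,0,0.01,0,0,0,-0.002,0,-0.0004,0.01,0,0,0,-0.002,0,-0.0004,0.02,0,0,0,-0.002,0,-0.0004,0.03,0,0,0,-0.002,0,-0.0004,0.045,0,0,0,-0.002,0,-0.0004,0.05,0,0,0,-0.002,0,-0.0004,0.05]

```text
clock: 16.1
position: [0.5365, -0.0656, 0.232]
ee_rot: [0.73, 0.683, -0.0, -0.0]
ft_force: [0.2, 0.5, 0.2]
grip_width: 0.583
grasp_force: 0.0
```

Request:
move_arm:
  plan: [0,0,0,-0.002,0,-0.02,0.05,0,0,0,-0.004,0,-0.05,0.05,0,0,0,-0.004,0,-0.1,0.05,0,0,0,-0.004,0,-0.15,0.03,0,0,0,-0.004,0,-0.15,0]

```text
clock: 16.73
position: [0.5371, -0.0702, 0.3857]
ee_rot: [0.73, 0.683, 0.003, 0.002]
ft_force: [-0.3, -0.5, -0.8]
grip_width: 0.168
grasp_force: 0.0
```

```bash
python3 - <<'E'
from h import *
st()
D=collect(2,('scene',)); q=fit(D,[.5418,.0088,1.5076,-.049,1.14,-.32,.0583],[3,4,5]); print(np.round(q,4).tolist())
M=model(q)
for k in M: print(k,np.round(M[k],4),[ (c[0],np.round(1000*(w-M[k]),0).astype(int).tolist()) for c,l,w,_ in D if l==k])
p=snap('scene')
cv2.imwrite('pics/v6.png',cv2.resize(p['color'][180:250,290:380],None,fx=8,fy=8,interpolation=3)[:,:,::-1])
print('next row (tip at lever)',row([M['lever_end'][0],M['lever_end'][1]-.04,.24],tip=.173))
E
```

```text
t 16.725 grasp pt [ 0.5381 -0.07    0.2307] F [-0.3 -0.5 -0.8] w 14.4 gf 0.0
[0.5418, 0.0088, 1.5076, -0.0479, 1.0661, -0.2951, 0.0583]
jig [0.5418 0.0088 0.    ] [('s', [2, 0, 3]), ('s', [-1, 0, 0])]
keeper_seat [ 0.5388 -0.039   0.047 ] [('s', [4, -1, -3]), ('s', [0, 0, -2])]
jaw [ 0.5398 -0.0231  0.018 ] [('s', [1, 1, -3]), ('s', [-2, 0, -2])]
lever_pivot [0.5445 0.0507 0.062 ] [('s', [-1, 1, 2]), ('s', [-1, 1, 0])]
lever_end [0.5477 0.1019 0.1548] [('s', [-1, 0, -4]), ('s', [2, -1, -1])]
lever_foot [0.5465 0.0825 0.1072] [('s', [6, -1, 0]), ('s', [5, -1, 1])]
loop_pin [0.5451 0.0604 0.0795] [('s', [1, 1, -4]), ('s', [1, 4, 2])]
loop_bar [ 0.5388 -0.0389  0.0493] [('s', [4, -1, -2]), ('s', [4, 2, -4])]
tab [ 0.5369 -0.0685  0.0779] [('s', [-5, 0, 1]), ('s', [-3, -1, 3])]
stop_top [0.5479 0.1056 0.0583] [('s', [-2, -1, -1]), ('s', [-1, 1, -1])]
next row (tip at lever) [0.0, -0.0001, -0.0002, 0.132, 0.0027, -0.0309]
```

View pics/v6.png

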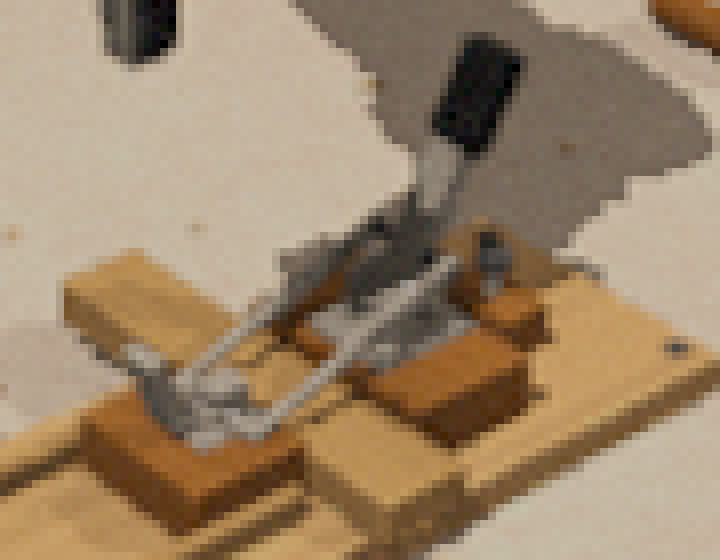

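```bash
cat >> h.py <<'E'
def J(X,Z): return [.5418+X*np.cos(1.5076),.0088+X*np.sin(1.5076),Z]
def arc(deg,cx=-.011):
    t=np.radians(deg); return J(.042+.09*np.cos(t)-.008*np.sin(t)+cx,.062+.09*np.sin(t)+.008*np.cos(t))
E
python3 - <<'E'
from h import *
for k in (0,):
  print(row(J(.0556,.1446),tip=.173))
E
```

```text
[0.0, -0.0001, -0.0002, 0.1342, 0.0002, 0.0645]
```

Request:
move_arm:
  plan: [0,0,0,0.05,0,0,0,0,0,0,0.1,0,0,0,0,0,0,0.134,0,0,0,0,0,0,0.134,0,0.03,0,0,0,0,0.134,0,0.055,0,0,0,0,0.134,0,0.0645,0,0,0,0,0.134,0,0.0645,0]

```text
clock: 18.75
position: [0.5452, 0.064, 0.3175]
ee_rot: [0.73, 0.683, -0.0, -0.0]
ft_force: [0.7, -0.4, 0.7]
grip_width: 0.005
grasp_force: 0.0
```

```bash
python3 - <<'E'
from h import *
st()
for d in (61,57,53,49,45,41,37,33,29,25,21,17,13,9,5,2,0): print(d,row(arc(d),tip=.173)[3:])
E
```

```text
t 18.75 grasp pt [0.5451 0.0639 0.1625] F [ 0.7 -0.4  0.7] w 0.4 gf 0.0
61 [0.0123, 0.0001, -0.0001]
57 [0.018, 0.0001, 0.0027]
53 [0.0235, 0.0001, 0.0058]
49 [0.0287, 0.0001, 0.0093]
45 [0.0337, 0.0, 0.0132]
41 [0.0384, 0.0, 0.0174]
37 [0.0428, 0.0, 0.0219]
33 [0.0468, 0.0, 0.0268]
29 [0.0506, -0.0, 0.0319]
25 [0.0539, -0.0, 0.0372]
21 [0.0569, -0.0, 0.0428]
17 [0.0595, -0.0, 0.0485]
13 [0.0616, -0.0, 0.0545]
9 [0.0634, -0.0, 0.0605]
5 [0.0647, -0.0, 0.0667]
2 [0.0654, -0.0, 0.0714]
0 [0.0657, -0.0, 0.0745]
```

Push the lever down to about 37 degrees first.

Request:
move_arm:
  plan: [0,0,0,0.006,0,0,0,0,0,0,0.0123,0,0,0,0,0,0,0.018,0,0.0027,0,0,0,0,0.0235,0,0.0058,0,0,0,0,0.0287,0,0.0093,0,0,0,0,0.0337,0,0.0132,0,0,0,0,0.0384,0,0.0174,0,0,0,0,0.0428,0,0.0219,0]

```text
clock: 19.75
position: [0.5484, 0.1069, 0.296]
ee_rot: [0.73, 0.683, 0.001, 0.0]
ft_force: [0.4, -2.1, 8.0]
grip_width: 0.001
grasp_force: 3.6
```

```bash
python3 - <<'E'
from h import *
st()
D=collect(1,('scene',)); q=fit(D,[.5418,.0088,1.5076,-.048,.7,-.28,.0583],[3,4,5]); print(np.round(q,4).tolist())
M=model(q)
for k in M: print(k,np.round(M[k],4),[ (c[0],np.round(1000*(w-M[k]),0).astype(int).tolist()) for c,l,w,_ in D if l==k])
E
```

```text
t 19.75 grasp pt [0.5486 0.107  0.141 ] F [ 0.4 -2.1  8. ] w 0.1 gf 3.5790062695741653
[0.5418, 0.0088, 1.5076, -0.0472, 0.6984, -0.2335, 0.0583]
jig [0.5418 0.0088 0.    ] [('s', [-1, -1, 1])]
keeper_seat [ 0.5388 -0.0384  0.047 ] [('s', [2, 0, 0])]
jaw [ 0.5398 -0.0224  0.018 ] [('s', [-5, 0, 0])]
lever_pivot [0.5445 0.0507 0.062 ] [('s', [-4, -44, -60])]
lever_end [0.5496 0.1317 0.1302] [('s', [2, -1, -5])]
lever_foot [0.5474 0.0966 0.0928] [('s', [4, -2, 1])]
loop_pin [0.5454 0.066  0.0749] [('s', [1, 1, -3])]
loop_bar [ 0.539  -0.035   0.0508] [('s', [5, 0, -2])]
tab [ 0.5373 -0.0627  0.0812] [('s', [-2, -3, 2])]
stop_top [0.5479 0.1056 0.0583] [('s', [-98, 284, -56])]
```

Request:
move_arm:
  plan: [0,0,0,0.004,0,0.0049,0,0,0,0,0.0078,0,0.01,0,0,0,0,0.0111,0,0.0153,0,0,0,0,0.0141,0,0.0209,0,0,0,0,0.0141,0,0.0209,0]

```text
clock: 20.92
position: [0.5488, 0.121, 0.2745]
ee_rot: [0.73, 0.683, -0.0, -0.0]
ft_force: [0.8, 0.7, -0.1]
grip_width: -0.001
grasp_force: 0.3
```

```bash
python3 - <<'E'
from h import *
st()
p=snap('scene')
for l in ['keeper_seat','loop_bar','tab','lever_end','loop_pin']:
    print(l,[(np.round(tw(p,d['position']),4).tolist(),round(d['conf'],2)) for d in manip.tip_of(p,l)[:2]])
E
```

```text
t 20.925 grasp pt [0.5488 0.121  0.1195] F [ 0.8  0.7 -0.1] w -0.1 gf 0.2611512376461178
keeper_seat [([0.5414, -0.0382, 0.0463], 0.92)]
loop_bar [([0.5409, -0.0342, 0.0489], 0.61)]
tab [([0.5344, -0.0647, 0.0851], 0.43)]
lever_end [([0.5526, 0.1459, 0.0997], 0.94)]
loop_pin [([0.5445, 0.0722, 0.0682], 0.64)]
```

```bash
python3 - <<'E'
from h import *
st()
p=snap('scene')
cv2.imwrite('pics/v7.png',cv2.resize(p['color'][180:250,290:380],None,fx=8,fy=8,interpolation=3)[:,:,::-1])
E
```

```text
t 21.225 grasp pt [0.5487 0.1209 0.1197] F [-0.6  0.3  0.4] w -0.1 gf 0.020142492903687526
```

View pics/v7.png

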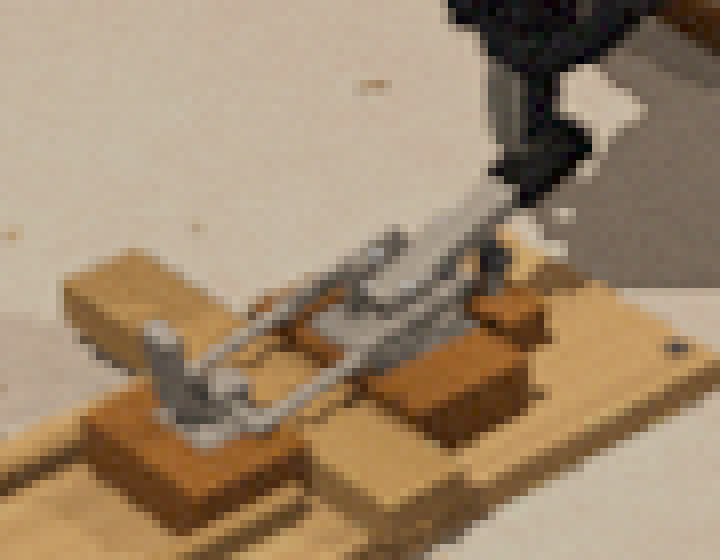

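Request:
move_arm:
  plan: [0,0,0,0.0026,0,0.0057,0,0,0,0,0.004,0,0.0087,0]

```text
clock: 21.52
position: [0.5492, 0.1247, 0.2659]
ee_rot: [0.73, 0.683, -0.0, 0.0]
ft_force: [-2.1, -2.0, 4.7]
grip_width: -0.002
grasp_force: 2.2
```

Request:
move_arm:
  plan: [0,0,0,0.001,0,0.003,0,0,0,0,0.0025,0,0.009,0]

```text
clock: 21.78
position: [0.5493, 0.1274, 0.2568]
ee_rot: [0.73, 0.683, 0.0, -0.0]
ft_force: [-0.6, -1.2, 3.2]
grip_width: -0.004
grasp_force: 1.5
```

Request:
move_arm:
  plan: [0,0,0,0.0007,0,0.0025,0]

```text
clock: 21.9
position: [0.5494, 0.1281, 0.254]
ee_rot: [0.73, 0.683, -0.0, 0.0]
ft_force: [-0.7, -1.7, 1.9]
grip_width: 0.005
grasp_force: 1.1
```

```bash
python3 - <<'E'
from h import *
st()
p=snap('scene')
for l in ['keeper_seat','loop_bar','tab','lever_end','loop_pin','jaw','stop_top','lever_foot']:
    print(l,[(np.round(tw(p,d['position']),4).tolist(),round(d['conf'],2)) for d in manip.tip_of(p,l)[:2]])
E
```

```text
t 21.9 grasp pt [0.5494 0.1281 0.099 ] F [-0.7 -1.7  1.9] w 0.4 gf 1.1393592995591462
keeper_seat [([0.5381, -0.0359, 0.0477], 0.61), ([0.5385, -0.0207, 0.0127], 0.41)]
loop_bar [([0.5408, -0.0356, 0.0503], 0.62)]
tab [([0.5397, -0.0221, 0.0169], 0.66), ([0.5361, -0.0645, 0.0843], 0.44)]
lever_end [([0.5497, 0.153, 0.0721], 0.94), ([0.5503, 0.102, 0.064], 0.61)]
loop_pin [([0.5467, 0.0722, 0.0633], 0.69), ([0.5429, 0.0521, 0.0652], 0.46)]
jaw [([0.5396, -0.0236, 0.0139], 0.8), ([0.5538, 0.1535, 0.0732], 0.59)]
stop_top []
lever_foot [([0.5517, 0.1031, 0.0626], 0.96)]
```

Request:
move_arm:
  plan: [0,0,0,0.0005,0,0.002,0,0,0,0,0.0008,0,0.004,0]

```text
clock: 22.6
position: [0.5495, 0.1289, 0.2506]
ee_rot: [0.73, 0.683, 0.0, 0.0]
ft_force: [-0.5, -0.7, 1.5]
grip_width: 0.001
grasp_force: 0.9
```

Request:
move_arm:
  plan: [0,0,0,0,0,0.001,0,0,0,0,0,0,0.002,0]

```text
clock: 22.85
position: [0.5495, 0.1291, 0.2487]
ee_rot: [0.73, 0.683, 0.0, -0.0]
ft_force: [0.8, 0.8, 5.5]
grip_width: -0.001
grasp_force: 2.6
```

Request:
move_arm:
  plan: [0,0,0,0,0,0.001,0,0,0,0,0,0,0.0015,0]

```text
clock: 23.1
position: [0.5497, 0.1291, 0.2481]
ee_rot: [0.73, 0.683, 0.001, -0.0]
ft_force: [-4.8, 0.7, 14.8]
grip_width: 0.001
grasp_force: 7.8
```

Request:
move_arm:
  plan: [0,0,0,0,0,0,0,0,0,0,0,0,-0.02,0,0,0,0,0,0,-0.07,0,0,0,0,0,0,-0.13,0,0,0,0,0,0,-0.16,0,0,0,0,0,0,-0.16,0]

```text
clock: 23.85
position: [0.5498, 0.1286, 0.4093]
ee_rot: [0.73, 0.683, 0.002, 0.001]
ft_force: [-0.3, 0.2, -0.8]
grip_width: 0.002
grasp_force: 0.0
```

```bash
python3 - <<'E'
from h import *
st()
D=collect(2,('scene',)); q=fit(D,[.5418,.0088,1.5076,-.046,.04,-.15,.0583],[3,4,5,6]); print(np.round(q,4).tolist())
M=model(q)
for k in M: print(k,np.round(M[k],4),[ (c[0],np.round(1000*(w-M[k]),0).astype(int).tolist()) for c,l,w,_ in D if l==k])
p=snap('scene')
print('lath',[np.round(tw(p,d['position']),4).tolist() for d in manip.tip_of(p,'lath')])
cv2.imwrite('pics/v8.png',cv2.resize(p['color'][180:250,290:380],None,fx=8,fy=8,interpolation=3)[:,:,::-1])
E
```

```text
t 23.85 grasp pt [0.5504 0.1289 0.2543] F [-0.3  0.2 -0.8] w 0.2 gf 0.0
[0.5418, 0.0088, 1.5076, -0.0463, 0.0602, -0.1517, 0.0583]
jig [0.5418 0.0088 0.    ] [('s', [-1, 0, 4]), ('s', [-5, 0, 3])]
keeper_seat [ 0.5389 -0.0374  0.047 ] [('s', [2, -1, 1]), ('s', [0, 0, -2])]
jaw [ 0.5399 -0.0214  0.018 ] [('s', [0, 0, -2]), ('s', [1, 1, -3])]
lever_pivot [0.5445 0.0507 0.062 ] [('s', [0, 0, 0]), ('s', [-2, 2, 3])]
lever_end [0.5511 0.1563 0.0684] [('s', [1, -3, 0]), ('s', [-1, -1, 0])]
lever_foot [0.5479 0.1059 0.0593] [('s', [1, -4, -1]), ('s', [6, -1, 2])]
loop_pin [0.5457 0.0706 0.0632] [('s', [1, -1, 0]), ('s', [-1, 5, -1])]
loop_bar [ 0.5392 -0.032   0.0475] [('s', [2, -3, 0]), ('s', [2, -1, 0])]
tab [ 0.5376 -0.0571  0.0801] [('s', [5, 108, -10]), ('s', [-3, -5, 9])]
stop_top [0.5479 0.1056 0.0583] []
lath [[0.5181, 0.0017, 0.0206], [0.2556, 0.4505, 0.0003]]
```

View pics/v8.png

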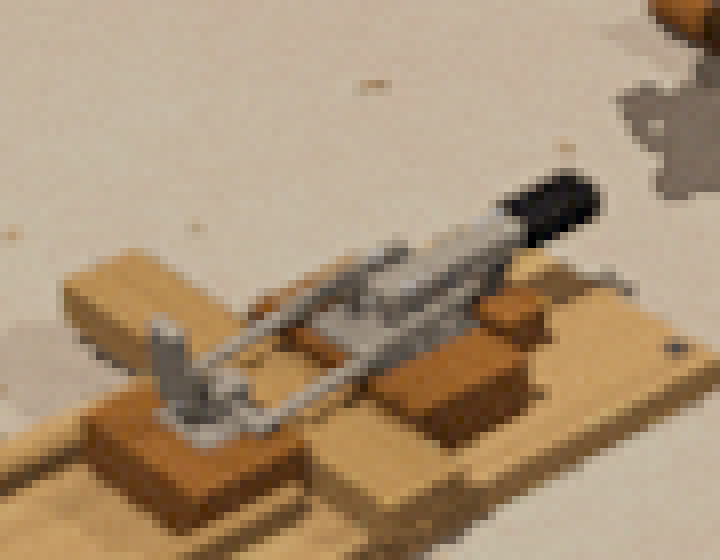

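```bash
python3 -c "
from h import *
print(manip.hand_in())"
```

```text
the job is handed in; nothing more can be done
None
```

The job is handed in: the loop is hooked under the keeper's nose, the lever is past dead center and resting on the stop screw (about 3°), and the lath is clamped in its place; the hand-in returned no verdict.

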